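# Lay the tilted six-well plate level

## Task

Two culture plates sit raised on tilting racks. Press the front lip of the rack that holds the plate with six large wells down against its spring until the rack lies fully level and stays there by itself, then take the hand away. Do not touch the culture plate itself, and leave the other rack, with the plate of many tiny wells, raised as it is.

Things in the scene. Friction and masses are not known exactly. Their poses are not given: they have to be found in the camera images.
- rack_six_tilt (a joint): Tilt of the aluminium tray holding the clear plate with six large wells. 0 = raised, front edge (robot side) up, 0.35 rad from level; grows as the front is pressed down; 0.35 = level, on stops. An over-centre spring resists with up to about 6 N at the lip; past about 0.26 it pulls the tray down and holds it level (about 2 N up at the lip lifts it again).
- rack_six_lip (a point): Mid top face of that tray's press lip, a ribbed tongue 6 mm thick, 50 wide, 46 long at the tray's front. Point: 22 mm in from the front edge, 130 from the hinge; 78 mm over the worktop raised, 34 level; moves 9 mm away from the hinge in going down. x axis: along the tray to the hinge; y: along the hinge, left; z: normal to the tray. Plate begins 34 mm behind, 16 mm over the tray.
- rack_fine_tilt (a joint): Tilt of the tray of the other rack, alike but holding the plate with 96 tiny wells. 0 = raised, 0.35 = level; it is to stay raised. Both racks: fixed to the worktop, white base 150 x 140 mm, tray 140 mm wide, hinge along its far edge 31 mm above the worktop, 8 mm rim round the plate.
- rack_six_plate: The clear plate with six large wells (3 x 2), 86 x 128 x 16 mm, fixed in its tray; origin at the middle of its underside, axes as those of the lip. Not to be touched. One rack stands left of the microscope, the other right of it, either way round. The microscope's eyepieces reach forward to x = 0.47 between y = 0.05 and 0.22, 0.2 to 0.35 m above the worktop: pass in front of them.

How it is judged (in metres and radians):
At the end, for the whole second after the job is handed in: The rack with the six-well plate lies level within about 2 degrees (joint above 0.31, lip tilted less than 0.05 rad), at rest and held there by its own spring; the rack with the 96-well plate is still raised (joint below 0.08) (value of joint rack_six_tilt above 0.31 rad and angle between rack_six_lip's own z axis and vertical below 0.05 rad and velocity of joint rack_six_tilt below 0.05 rad/s and value of joint rack_fine_tilt below 0.08 rad); the robot touches nothing.
It fails at once if the rack with the plate of many tiny wells was pressed down (value of joint rack_fine_tilt above 0.15 rad).
It fails at once if the robot pressed on the six-well plate itself (contact force between rack_six_plate and the fingers above 1 N or contact force between rack_six_plate and the arm above 1 N).
It also fails if it takes over 37 s, if anything falls off the work surface, if the arm or the gripper's body presses on something with over 40 N, if the wrist force passes 120 N, or if a joint passes its speed limit or range.

## Robot

A 6-joint arm with a two-finger parallel gripper is mounted at the origin on a cart in front of the work surface, level with it; the furniture and walls round the work are solid. World frame = base frame: x ahead of the robot, y to its left, z up, the work surface at z = 0. Lengths are in mm, angles in rad, forces in N, time in s.
With the tool pointing down it reaches from about 275 to 1000 mm from the base axis. Payload 8.4 kg.
Tool frame: the origin (TCP) lies at the very end of the fingers, on their centre line; the grasp point (between the pads) lies 19 mm behind it; z points along the fingers, y is the line along which they close (so a half turn about z gives the same grasp; the last joint's range is limited). The gripper opens to 85 mm and grips with 20 to 120 N. Pads are 22 mm wide; open, the fingers measure 114 mm over their backs; the gripper's body (76 mm by 85 mm) begins 54 mm behind the grasp point. The pads swing forward as they close: fully open they stand 13 mm farther back than shut.
Start: joints at [-1.337, 0.353, 1.633, -0, 1.155, -0.002], TCP at [146.011, -607.708, 231.281] pointing down, gripper open.
Joint ranges: [-2.63, 2.63], [-0.92, 2.1], [0.06, 2.66], [-1.3, 4.44], [0, 2.69], [-3.02, 3.02]. Speed limits (rad/s): [2.22, 2.22, 2.79, 3.14, 3.14, 3.14].

## Interface

Orientations are given as [roll, pitch, yaw] about the fixed x, y, z axes, in that order (R = Rz(yaw) Ry(pitch) Rx(roll)).
In Python, from bench import * gives the robot as it stands.
- The arm moves only by the tool move_arm, never from a script. Its argument "increments" is a list of rows, each an object with "translation": the shift along the world's x, y, z in mm, a list of three; "roll": the turn about the world's z in rad. In form: [{"translation": [x, y, z], "roll": roll}, ...]. A call has exactly 8 rows; each row shifts and turns the commanded pose from where the row before left it; what a row does not reach is not made up. A row lasts 1/10 s, in which the tool goes at most 50 mm and 8.59 degrees, less where a joint would pass 70% of its speed; a pose out of reach is approached as far as the arm can. A call with a gripper value outside its range is refused whole. "gripper" is the opening in per cent of the stroke, from 0 (shut) to 100 (fully open), set as the call begins (left out, the last holds). The fingers move at their own pace and stop on an object; "squeeze" is the grip in N (left out, the last holds). Time passes only in rows, so rows that do not move let the fingers close, or fill a call up. It gives the time, the measured TCP pose, the force, the opening and the grip force at its end, in the units of the state.
- get_state(): the state, without advancing time (a new reading comes with each control period).
- grab_frame(name): name is "scene" or "side" or "wrist"; returns (picture, depth): 480x640x3 uint8, red, green, blue; 480x640 float32, mm along the optical axis (not along the pixel's ray), 0 where there is no reading.
- camera_info(name): a dict with "fovy" (degrees; the focal length in pixels is half the picture's height over the tangent of half this angle, whatever the lens; pixels are square), "cx", "cy" (the principal point, pixels), "rvec" (rotation vector, rad) and "tvec" (3), from world to camera coordinates, as OpenCV has them; the wrist camera has in their place "tool_from_camera" (4x4, takes a point from camera to tool coordinates, whose origin is the TCP and whose axes are the flange's). Camera axes: x right, y down, z forward; pixel columns grow to the right and rows downward; lengths in mm; the calibration is good to about 2 mm. A picture is of the moment at which its call begins: read the wrist's pose just before it. camera_info takes no time and is no camera call.
- job_done(): hands the job in; it is judged then, once.
The state is a dict: "clock": time; "joints": joint angles; "qd": joint speeds; "joint_torque": joint torques, N m; "position": TCP position; "tcp_rot": TCP orientation; "wrist_force": force on the tool from outside, world axes, zero at the start; "wrist_torque": the same for the moment, N m; "grip_width": finger opening in mm; "grip_force": force on a finger pad.
Only numpy, scipy, OpenCV 4.12 (cv2) and the standard library are available. Lean on these libraries where they do the work, as an engineer would, in place of code of your own. Each camera call takes 0.05 s, during which the arm holds its last target. There are 200 camera calls.

## Working session

There is one attempt and no reset: what is moved stays moved. The work goes in short steps, Python scripts to look and compute and a tool call to move; the robot and the scene stay as the last step left them, time stands still between calls to the robot, and variables do not carry over. Pictures are saved under pics/ and viewed, at most 10 in all, crops included, and the job is handed in when it is done.

Besides the shell and the picture viewer there is one more tool, called after "Emit:" as name(argument=value, ...) on one line, values as JSON. move_arm: Moves the arm, as the interface text tells. Its arguments: {"type":"object","properties":{"increments":{"type":"array","items":{"type":"object","properties":{"translation":{"type":"array","items":{"type":"number"}},"roll":{"type":"number"}}}},"gripper":{"type":"number"},"squeeze":{"type":"number"}},"required":["increments"]}

```bash
mkdir -p pics
python3 - <<'E'
from bench import *
import cv2,numpy as np
for n in("scene","side"):
    p,d=grab_frame(n); cv2.imwrite(f"pics/{n}.png",p[:,:,::-1]); np.savez(f"{n}.npz",p=p,d=d); print(camera_info(n))
s=get_state();print(s['clock'],s['position'],s['tcp_rot'],s['grip_width'])
E
```

```text
{'fovy': 43.64917382454226, 'cx': 321.3405398044908, 'cy': 240.4494071623264, 'rvec': array([ 0.82536289, -2.59984212,  1.07618404]), 'tvec': array([ 481.31389135,  287.63523286, 1090.22111485])}
{'fovy': 50.59708516044276, 'cx': 324.84238814591197, 'cy': 239.75528997382614, 'rvec': array([ 0.5823007 , -2.484114  ,  1.44210121]), 'tvec': array([519.87843052, 198.59866198, 997.3390629 ])}
0.1 [ 145.92315357 -607.30301132  230.63168211] [-3.14037503e+00  3.49878002e-06  2.35824591e-01] 85.27892182235627
```

View pics/scene.png

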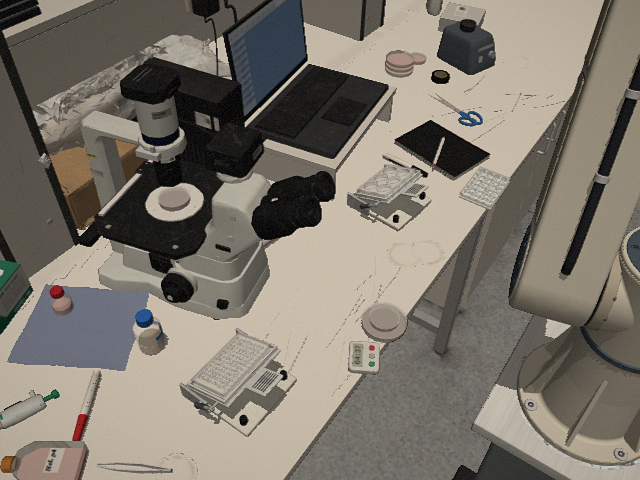

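View pics/side.png

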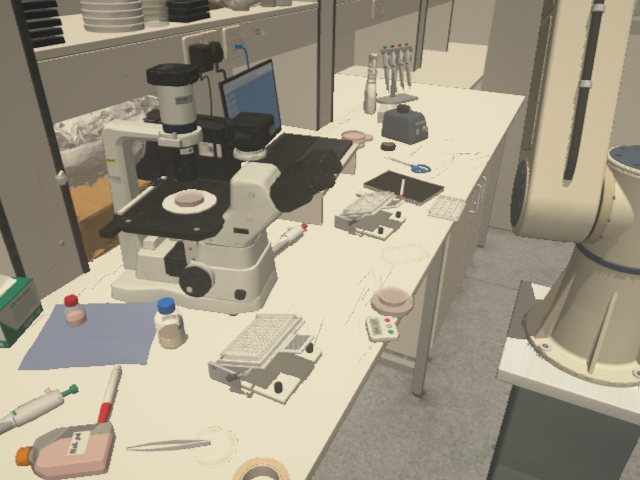

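The near rack, around (240,370), has many tiny wells. The far one, around (390,190), seems to have large wells, so I'll enlarge both views of it.

```bash
cat > h.py <<'E'
import numpy as np,cv2
from bench import camera_info
def deproj(n,u,v,d):
    c=camera_info(n); f=240/np.tan(np.radians(c['fovy']/2))
    R=cv2.Rodrigues(c['rvec'])[0]
    u,v,d=map(np.asarray,(u,v,d))
    P=np.stack([(u-c['cx'])/f*d,(v-c['cy'])/f*d,d],-1)
    return (P-c['tvec'])@R
E
python3 - <<'E'
import numpy as np,cv2
from h import *
a=np.load('scene.npz');b=np.load('side.npz')
A=cv2.resize(a['p'][145:235,335:445,::-1],None,fx=5,fy=5,interpolation=3)
cv2.imwrite('pics/c1.png',A)
for n,z,(u0,u1,v0,v1) in(("scene",a,(335,445,145,235)),("side",b,(325,415,180,245))):
    d=z['d'];vv,uu=np.mgrid[v0:v1,u0:u1];P=deproj(n,uu,vv,d[v0:v1,u0:u1])
    np.save(n+'P.npy',P)
    m=(P[...,2]>15)&(P[...,2]<130)&(d[v0:v1,u0:u1]>0)
    print(n,m.sum(),np.percentile(P[m],[1,50,99],axis=0).round())
P=np.load('sceneP.npy')
for v in range(165,215,6): print(v,[(u,*P[v-145,u-335].round().astype(int)) for u in range(380,440,8)])
E
```

```text
scene 2574 [[ 481. -483.   15.]
 [ 569. -233.   68.]
 [ 700. -167.  119.]]
side 2087 [[ 484. -549.   15.]
 [ 558. -244.   45.]
 [ 665. -168.   88.]]
165 [(380, np.int64(655), np.int64(-368), np.int64(-2)), (388, np.int64(606), np.int64(-314), np.int64(55)), (396, np.int64(587), np.int64(-320), np.int64(60)), (404, np.int64(600), np.int64(-395), np.int64(6)), (412, np.int64(580), np.int64(-400), np.int64(12)), (420, np.int64(573), np.int64(-436), np.int64(-7)), (428, np.int64(553), np.int64(-440), np.int64(0)), (436, np.int64(530), np.int64(-437), np.int64(12))]
171 [(380, np.int64(611), np.int64(-283), np.int64(54)), (388, np.int64(591), np.int64(-287), np.int64(61)), (396, np.int64(573), np.int64(-293), np.int64(66)), (404, np.int64(554), np.int64(-296), np.int64(73)), (412, np.int64(535), np.int64(-299), np.int64(80)), (420, np.int64(92), np.int64(746), np.int64(968)), (428, np.int64(541), np.int64(-417), np.int64(0)), (436, np.int64(525), np.int64(-432), np.int64(-2))]
177 [(380, np.int64(595), np.int64(-255), np.int64(61)), (388, np.int64(576), np.int64(-260), np.int64(67)), (396
[... 2124 characters left out ...]
4(-237), np.int64(11)), (404, np.int64(521), np.int64(-254), np.int64(5)), (412, np.int64(502), np.int64(-258), np.int64(13)), (420, np.int64(487), np.int64(-271), np.int64(11)), (428, np.int64(478), np.int64(-298), np.int64(-4)), (436, np.int64(461), np.int64(-307), np.int64(-2))]
213 [(380, np.int64(555), np.int64(-198), np.int64(9)), (388, np.int64(540), np.int64(-210), np.int64(9)), (396, np.int64(524), np.int64(-219), np.int64(11)), (404, np.int64(506), np.int64(-225), np.int64(15)), (412, np.int64(494), np.int64(-243), np.int64(9)), (420, np.int64(483), np.int64(-265), np.int64(-2)), (428, np.int64(468), np.int64(-279), np.int64(-3)), (436, np.int64(452), np.int64(-289), np.int64(-3))]
```

View pics/c1.png

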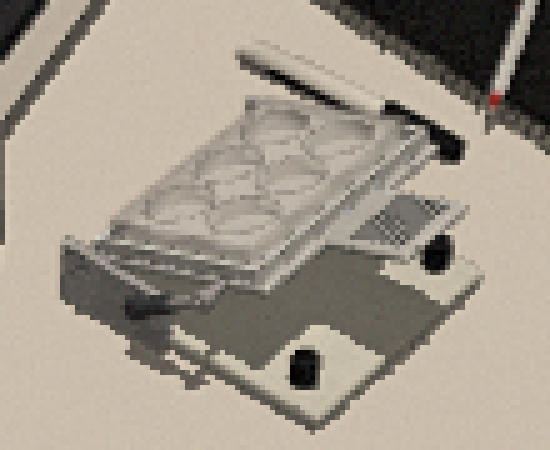

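Six large wells are clear in the crop. The ribbed lip is centred near scene pixel (415,189), and its front edge runs from (429,187) to (417,197).

Run:
```python
from h import *
def onz(n,u,v,z):
    a=deproj(n,u,v,1.);b=deproj(n,u,v,1000.);return (a+(b-a)*(z-a[2])/(b[2]-a[2])).round(1)
print('base',onz('scene',398,231,8),onz('scene',431.4,199.4,8))
print('front',onz('scene',429,186.6,84),onz('scene',417.5,196.6,84),'mid',onz('scene',415.4,189.4,78))
# plane-filtered lip points: from both depth maps
for n,o in(("scene",(335,145)),("side",(325,180))):
    P=np.load(n+'P.npy');vv,uu=np.mgrid[0:P.shape[0],0:P.shape[1]]
    m=(P[...,2]>66)&(P[...,2]<95)&(P[...,0]<520)&(P[...,0]>440)&(P[...,1]<-190)&(P[...,1]>-340)
    Q=P[m];print(n,len(Q),Q.mean(0).round(1),Q.min(0).round(),Q.max(0).round(), cv2.minAreaRect(Q[:,:2].astype(np.float32)))
```

```text
base [ 490.8 -171.3    8. ] [ 479.3 -314.9    8. ]
front [ 473.6 -267.2   84. ] [ 478.4 -220.9   84. ] mid [ 496.9 -246.8   78. ]
scene 261 [ 499.9 -249.8   76.9] [ 477. -314.   66.] [ 520. -219.   88.] ((498.72613525390625, -266.8721618652344), (94.88194274902344, 42.472450256347656), 89.99777221679688)
side 131 [ 499.9 -248.6   81.2] [ 479. -321.   68.] [ 520. -221.   89.] ((499.33270263671875, -271.0205078125), (40.64278793334961, 99.97945404052734), 0.42005324363708496)
```

Emit:
move_arm(increments=[{"translation": [25, 26, 0], "roll": 0}, {"translation": [25, 26, 0], "roll": 0}, {"translation": [25, 26, 0], "roll": 0}, {"translation": [25, 26, 0], "roll": 0}, {"translation": [25, 26, 0], "roll": 0}, {"translation": [25, 26, 0], "roll": 0}, {"translation": [25, 26, 0], "roll": 0}, {"translation": [25, 26, 0], "roll": 0}], gripper=0)

```text
clock: 0.9
position: [346.7, -398.4, 231.1]
tcp_rot: [-3.141, 0.0, 0.236]
wrist_force: [0.3, -0.9, -0.5]
grip_width: 0.4
grip_force: 0.0
```

Emit:
move_arm(increments=[{"translation": [18, 19, -5], "roll": 0}, {"translation": [18, 19, -10], "roll": 0}, {"translation": [18, 19, -10], "roll": 0}, {"translation": [18, 19, -10], "roll": 0}, {"translation": [18, 19, -10], "roll": 0}, {"translation": [18, 19, -10], "roll": 0}, {"translation": [18, 19, -10], "roll": 0}, {"translation": [18, 19, -10], "roll": 0}])

```text
clock: 1.7
position: [490.5, -246.7, 155.6]
tcp_rot: [-3.141, 0.0, 0.236]
wrist_force: [-0.4, -0.0, -0.1]
grip_width: -0.1
grip_force: 0.0
```

One close look with the wrist camera and the scene.

Run:
```python
from bench import *
import cv2,numpy as np
from scipy.spatial.transform import Rotation as Ro
s=get_state();p,d=grab_frame("wrist");c=camera_info("wrist")
q,_=grab_frame("scene")
cv2.imwrite("pics/w1.png",np.hstack([p,cv2.resize(q[90:270,300:480],(480,480))])[:,:,::-1][::,:])
im=cv2.imread("pics/w1.png");cv2.imwrite("pics/w1.png",cv2.resize(im,(800,343)))
f=240/np.tan(np.radians(c['fovy']/2));vv,uu=np.mgrid[0:480,0:640]
C=np.stack([(uu-c['cx'])/f*d,(vv-c['cy'])/f*d,d,np.ones_like(d)],-1)
T=np.eye(4);T[:3,:3]=Ro.from_euler('xyz',s['tcp_rot']).as_matrix();T[:3,3]=s['position']
W=(C@(T@np.array(c['tool_from_camera'])).T)[...,:3];np.save('W.npy',W)
for v in range(40,480,55):print(v,[(u,*map(int,W[v,u])) for u in range(80,640,80)])
```

```text
40 [(80, 570, -65, -1), (160, 582, -117, 0), (240, 567, -227, 298), (320, 598, -221, 61), (400, 609, -262, 55), (480, 631, -321, 0), (560, 643, -372, 0)]
95 [(80, 535, -68, 0), (160, 548, -121, 0), (240, 562, -186, 67), (320, 572, -227, 71), (400, 582, -268, 65), (480, 592, -312, 59), (560, 612, -387, 0)]
150 [(80, 498, -70, 0), (160, 511, -125, 0), (240, 535, -192, 74), (320, 545, -233, 80), (400, 555, -275, 75), (480, 565, -318, 70), (560, 577, -393, 14)]
205 [(80, 457, -72, 0), (160, 471, -130, 0), (240, 485, -188, 0), (320, 516, -241, 74), (400, 526, -284, 75), (480, 526, -359, 1), (560, 540, -417, 1)]
260 [(80, 412, -75, -1), (160, 428, -136, 0), (240, 442, -195, 0), (320, 487, -247, 83), (400, 471, -315, 0), (480, 485, -376, 0), (560, 502, -430, 8)]
315 [(80, 364, -78, 0), (160, 380, -141, 0), (240, 395, -204, 0), (320, 500, -244, 171), (400, 426, -329, 1), (480, 441, -392, 1), (560, 456, -454, 1)]
370 [(80, 110, 33, -236), (160, 108, -74, -273), (240, 496, -222, 203), (320, 494, -245, 193), (400, 506, -264, 203), (480, 400, -401, 15), (560, 415, -464, 15)]
425 [(80, 108, -18, -138), (160, 492, -208, 222), (240, 503, -226, 229), (320, -488, -490, -896), (400, 496, -266, 212), (480, 510, -278, 223), (560, 366, -485, 17)]
```

View pics/w1.png

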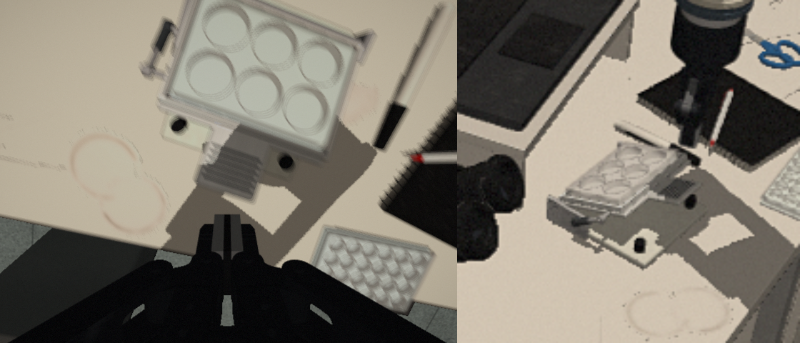

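The wrist view shows six large wells, and the lip is centred near wrist pixel (322,242), about (497,-245,79). That matches the scene estimate, so I'll press.

Emit:
move_arm(increments=[{"translation": [0, 0, -18], "roll": 0}, {"translation": [0, 0, -18], "roll": 0}, {"translation": [0, 0, -18], "roll": 0}, {"translation": [0, 0, -12], "roll": 0}, {"translation": [0, 0, -6], "roll": 0}, {"translation": [0, 0, -6], "roll": 0}, {"translation": [0, 0, -6], "roll": 0}, {"translation": [0, 0, -4], "roll": 0}])

```text
clock: 2.6
position: [490.0, -248.0, 68.5]
tcp_rot: [3.141, -0.0, 0.236]
wrist_force: [-1.5, 0.6, 3.8]
grip_width: 0.2
grip_force: 1.7
```

Emit:
move_arm(increments=[{"translation": [-1, 0, -5], "roll": 0}, {"translation": [-1, 0, -5], "roll": 0}, {"translation": [-1, 0, -5], "roll": 0}, {"translation": [-1, 0, -5], "roll": 0}, {"translation": [-1, 0, -4], "roll": 0}, {"translation": [0, 0, -4], "roll": 0}, {"translation": [0, 0, -4], "roll": 0}, {"translation": [0, 0, 0], "roll": 0}])

```text
clock: 3.4
position: [484.8, -247.6, 35.7]
tcp_rot: [-3.141, 0.001, 0.236]
wrist_force: [0.7, -0.0, 0.6]
grip_width: 0.1
grip_force: 0.0
```

Emit:
move_arm(increments=[{"translation": [0, 0, -1], "roll": 0}, {"translation": [0, 0, -1], "roll": 0}, {"translation": [0, 0, 0], "roll": 0}, {"translation": [0, 0, 3], "roll": 0}, {"translation": [0, 0, 10], "roll": 0}, {"translation": [0, 0, 25], "roll": 0}, {"translation": [0, 0, 35], "roll": 0}, {"translation": [0, 0, 35], "roll": 0}])

```text
clock: 4.2
position: [484.7, -247.6, 144.0]
tcp_rot: [-3.141, 0.0, 0.236]
wrist_force: [0.2, -1.0, 0.2]
grip_width: 0.0
grip_force: 0.0
```

Emit:
move_arm(increments=[{"translation": [-20, -15, 10], "roll": 0}, {"translation": [-20, -15, 10], "roll": 0}, {"translation": [-20, -15, 10], "roll": 0}, {"translation": [-20, -15, 10], "roll": 0}, {"translation": [-10, -10, 5], "roll": 0}, {"translation": [0, 0, 0], "roll": 0}, {"translation": [0, 0, 0], "roll": 0}, {"translation": [0, 0, 0], "roll": 0}])

```text
clock: 5.0
position: [395.5, -317.2, 186.9]
tcp_rot: [-3.141, 0.0, 0.236]
wrist_force: [-1.0, 1.1, -0.2]
grip_width: 0.1
grip_force: 0.0
```

Run:
```python
from bench import *
import cv2,numpy as np
from h import deproj
p,d=grab_frame("scene");cv2.imwrite("pics/e.png",cv2.resize(p[130:420,170:470,::-1],None,fx=2,fy=2))
for n in("scene","side"):
    d=grab_frame(n)[1];vv,uu=np.mgrid[0:480,0:640];P=deproj(n,uu,vv,d)
    for nm,(x0,x1,y0,y1) in dict(lip=(470,505,-262,-230),plate=(530,590,-300,-210)).items():
        m=(d>0)&(P[...,0]>x0)&(P[...,0]<x1)&(P[...,1]>y0)&(P[...,1]<y1)&(P[...,2]>20)&(P[...,2]<120)
        Q=P[m];print(n,nm,m.sum(),np.median(Q[:,2]),np.linalg.lstsq(np.c_[Q[:,:2],np.ones(len(Q))],Q[:,2],rcond=None)[0][:2])
s=get_state();print(s['position'],s['wrist_force'])
```

```text
scene lip 136 32.828540351438704 [0.02388885 0.01568279]
scene plate 630 48.66895388980818 [ 0.01963662 -0.00941143]
side lip 75 36.64958518542278 [ 0.06155909 -0.03221598]
side plate 335 53.18885407823041 [ 0.02969941 -0.01134211]
[ 395.37956646 -317.12646416  186.83662262] [-0.55809501 -0.00324737 -0.00853917]
```

View pics/e.png

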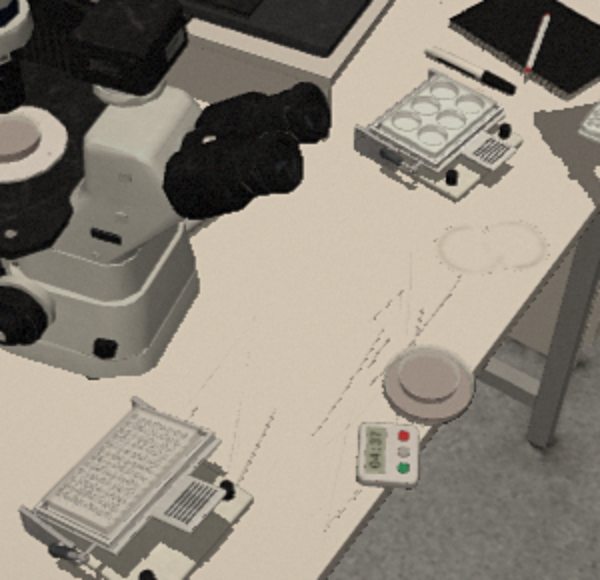

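The six-well rack (crop pixel 440,130) lies level, with its lip at about 34 mm. The 96-well rack (crop pixel 130,490) is still raised, and the hand is clear of both.

```bash
python3 -c "
from bench import *
print(job_done())"
```

```text
the job is handed in; nothing more can be done
None
```

I pressed the six-well rack down until it lay level and stayed there by itself, left the 96-well rack raised, moved the hand clear, and handed the job in at about 5 s on the robot's clock; no verdict was returned.

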